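# Open the medicine cupboard with the child catch

### The arm

A 7-joint arm with a two-finger parallel gripper is mounted at the origin on the work surface. World frame = base frame: x ahead of the robot, y to its left, z up, the work surface at z = 0. Lengths are in m, angles in rad, forces in N, time in s.
With the tool pointing down it reaches from about 0.425 to 0.925 m from the base axis. Payload 6.8 kg.
Tool frame: the origin (TCP) lies between the finger pads; the fingertips stand 17 mm ahead of it and the grasp point (between the pads) lies 2 mm behind it; z points along the fingers, x is the direction in which the jaws open and shut, and the axes are right-handed (so a half turn about z gives the same grasp; the last joint's range is limited). The gripper opens to 85 mm and grips with 20 to 120 N. Pads are 22 mm wide; open, the fingers measure 114 mm over their backs; the gripper's body (76 mm by 85 mm) begins 54 mm behind the grasp point. The pads swing forward as they close: fully open they stand 13 mm farther back than shut.
Start: joints at [-1.431, 0.477, 0.022, 1.555, -0.011, 1.109, -0.083], TCP at [0.166, 0.654, 0.248] pointing down, gripper open.
Joint ranges: [-2.96, 2.96], [-0.34, 2.1], [-1.41, 1.46], [0.24, 2.44], [-1.37, 4.51], [0.17, 1.92], [-2.96, 2.96]. Speed limits (rad/s): [2.39, 2.39, 3.14, 3.14, 3.14, 3.14, 3.14].

### API

Orientations are given as a unit quaternion [w, x, y, z].
In Python, from station import readout, read_camera, get_calibration, bot, models gives the robot as it stands.
- The arm moves only by the tool carry_out, never from a script. Its argument "deltas" is a list of rows, each a list of 2 entries, a list of its own where there are three numbers: the shift along the tool's x, y, z in cm, then the turn about the tool's z in degrees. A call has 1 to 10 rows; each row is the pose to reach, as a shift and turn from the pose measured when the call began, along the tool's axes at that moment; what a row does not reach only later rows make up. A row lasts 1/8 s, in which the tool goes at most 62.5 mm and 10.7 degrees, less where a joint would pass 70% of its speed; a pose out of reach is approached as far as the arm can. A call with a gripper value outside its range is refused whole. "hand" is the opening, from 0 (shut) to 1 (fully open), set as the call begins (left out, the last holds). The fingers move at their own pace and stop on an object; "newtons" is the grip in N (left out, the last holds). Time passes only in rows, so rows that repeat a pose let the fingers close. It gives the time, the measured TCP pose, the force and the opening at its end, in the units of the state.
- readout.get_obs(): the state, without advancing time (a new reading comes with each control period).
- read_camera(name): name is "scene" or "top" or "wrist"; returns the picture (400x640x3 uint8, red, green, blue); there is no depth.
- get_calibration(name): a dict with "fov_y" (degrees; the focal length in pixels is half the picture's height over the tangent of half this angle, whatever the lens; pixels are square), "cx", "cy" (the principal point, pixels), "world_from_camera" (4x4, takes a point from camera to world coordinates). Camera axes: x right, y down, z forward; pixel columns grow to the right and rows downward; lengths in m; the calibration is good to about 2 mm. A picture is of the moment at which its call begins: read the wrist's pose just before it. get_calibration takes no time and is no camera call; for the wrist camera it gives the pose at the moment of the call.
- bot.hand_in(): hands the job in, once; it reports no verdict.
Trained networks look in the newest picture that a camera, given by its name, has taken for a name from the list of things; names that differ only in an ending like _2 or _b are one class to them, and where a whole thing is asked for, a point or a joint stands for the part that bears it (a point fixed in the world has none). Each returns a list of dicts, best first, with "score" (0 to 1); they miss things now and then, are a little off and sometimes report something else, mostly with a low value. They report only what shows in the picture. A call takes as long as a camera call.
- models.spot_in(query, camera): "centre" ([row, column] in pixels, amid what is visible of it).
The state is a dict: "t": time; "q": joint angles; "joint_vel": joint speeds; "joint_torque": joint torques, N m; "eef_pos": TCP position; "tool_rot": TCP orientation; "contact_force": force on the tool from outside, world axes, zero at the start; "torque": the same for the moment, N m; "gripper_width": opening from 0.0 (shut) to 1.0 (fully open).
Only numpy, scipy, OpenCV 4.12 (cv2) and the standard library are available. Lean on these libraries where they do the work, as an engineer would, in place of code of your own. Each camera call takes 0.05 s, during which the arm holds its last target. There are 200 camera calls.

### The job

Two small wooden cupboards stand on the study desk, one wide and one narrow, each with a sprung child-safety catch behind its door. Open the door of the wide one: reach down from above into the gap between the top of the door and the top board, press the white catch plate down, keep it down while you draw the door forward off the catch, then swing the door to a good half open (at least 45 degrees) and leave it standing so. Leave the narrow cupboard shut.

Things in the scene. Friction and masses are not known exactly. Their poses are not given: they have to be found in the camera images.
- wide_plate (a point): Middle of the top face of the wide cupboard's white catch plate: 44 mm front to back, 50 mm along the door. Carried by the door near its free end, it swings with it. Its top is 12 mm below the rim (door top and top board, 180 mm above the desk). Axes: x square to the door, into the cupboard; y along the door to its hinge; z up. Door's back face x = -25 mm; hinge line x = -25, y = +230 mm.
- wide_catch (a joint): How far the wide cupboard's catch plate is pressed straight down, m: 0 up, 0.016 fully down; 4 N to start, 8 N fully down, springs back. Over 0.008 frees the door; else the door stops at about 0.055 rad. The open gap above it is 50 mm front to back (door's back to top board's edge, door shut). Side wall beside the plate: from 38 mm beyond its middle, away from the hinge, rim high.
- wide_door (a joint): Door of the wide cupboard (280 mm wide, 200 deep, 180 high), rad: 0 shut, grows as the free end comes forward (clockwise from above; hinge at the left, seen from the front), up to 1.7. Starts 0 to 0.04, stays where left; under 2 N at the plate moves it. 15 mm thick, its lower edge 35 mm above the desk (clears low things in front), brass knob on its front 110 mm up.
- narrow_door (a joint): Opening angle of the narrow cupboard's door (170 mm wide, otherwise the same make with the same catch), rad, 0 shut, starts 0 to 0.04; to be left alone.

How it is judged:
By the outcome, as a careful person would: the job done as asked, in the order asked, and still so for the second after the job is handed in, with the robot touching nothing.
It also fails if it takes over 43 s, if anything falls off the work surface, if the arm or the gripper's body presses on something with over 40 N, if the wrist force passes 120 N, or if a joint passes its speed limit or range.

## Working session

There is one attempt and no reset: what is moved stays moved. The work goes in short steps, Python scripts to look and compute and a tool call to move; the robot and the scene stay as the last step left them, time stands still between calls to the robot, and variables do not carry over. Pictures are saved under pics/ and viewed, about 8 in all and at most 12, crops included, and the job is handed in when it is done.

Besides the shell and the picture viewer there is one more tool, called after "Emit:" in YAML: its name, and indented under it one key for each argument. carry_out: Moves the arm, as the interface text tells. Its arguments: {"type":"object","properties":{"deltas":{"type":"array"},"hand":{"type":"number"},"newtons":{"type":"number"}},"required":["deltas"]}

```bash
mkdir -p pics; cat > h.py <<'E'
import numpy as np,cv2
from station import readout, read_camera, get_calibration, bot, models
def ray(c,row,col):
    f=200/np.tan(np.radians(c["fov_y"])/2);T=np.array(c["world_from_camera"])
    d=T[:3,:3]@np.array([(col-c["cx"])/f,(row-c["cy"])/f,1]);return T[:3,3],d
def at_z(c,row,col,z):
    o,d=ray(c,row,col);return o+d*(z-o[2])/d[2]
def proj(c,p):
    f=200/np.tan(np.radians(c["fov_y"])/2);T=np.array(c["world_from_camera"])
    q=T[:3,:3].T@(np.array(p)-T[:3,3]);return q[1]/q[2]*f+c["cy"],q[0]/q[2]*f+c["cx"]
def shot(n,name):
    im=read_camera(n);cv2.imwrite(f"pics/{name}.png",im[:,:,::-1].copy());return im
E
python3 - <<'E'
from h import *
o=readout.get_obs();print(o)
for n in ("top","scene"):
    shot(n,n+"0");c=get_calibration(n);print(n,c["fov_y"],c["cx"],c["cy"],np.round(c["world_from_camera"],3).tolist())
    for q in ("wide_plate","wide_door","narrow_door"):
        for r in models.spot_in(q,n)[:3]:
            print(q,r,at_z(c,*r["centre"],.168).round(3))
E
```

```text
{'t': 0.0, 'q': array([-1.4311091 ,  0.47782313,  0.02239342,  1.55648581, -0.01147956,
        1.10929988, -0.08308497]), 'joint_vel': array([-1.96721289e-03, -1.14397655e-03, -6.53770553e-04,  1.36499353e-03,
        8.45062201e-04, -8.30117592e-04,  6.76338469e-05]), 'joint_torque': array([-1.02604688e-03, -5.96460056e+01,  1.60728972e+00, -2.81197107e+01,
        1.23960464e-02,  9.54938703e-03,  7.82117411e-06]), 'eef_pos': array([0.1654597 , 0.65380987, 0.2472968 ]), 'tool_rot': array([ 6.49745475e-04,  7.89069230e-01,  6.14303557e-01, -6.84457058e-04]), 'contact_force': array([ 0.20322929, -1.33624554, -0.27393954]), 'torque': array([ 0.02974558,  0.039739  , -0.00765945]), 'gripper_width': 1.0039831702448727}
top 50.90875253239656 320.69230062558415 198.58735906723237 [[0.026, -0.997, 0.078, 0.501], [-1.0, -0.027, -0.009, 0.02], [0.011, -0.078, -0.997, 1.171], [0.0, 0.0, 0.0, 1.0]]
wide_plate {'centre': [192.8, 452.2], 'score': 0.64} [ 0.602 -0.305  0.168]
narrow_door {'centre': [201.5, 247.2], 'score': 0.71} [0.567 0.186 0.168]
scene 45.5488654027637 322.6517680857411 204.33703960193023 [[-0.47, 0.596, -0.651, 1.179], [0.882, 0.301, -0.362, 0.383], [-0.02, -0.744, -0.667, 0.766], [0.0, 0.0, 0.0, 1.0]]
wide_plate {'centre': [153.8, 174.7], 'score': 0.8} [ 0.596 -0.303  0.168]
wide_door {'centre': [168.7, 217.4], 'score': 0.78} [ 0.597 -0.188  0.168]
narrow_door {'centre': [224.9, 408.3], 'score': 0.66} [0.575 0.221 0.168]
```

```bash
python3 -c "
import cv2,numpy as np
a=cv2.imread('pics/top0.png');cv2.imwrite('pics/top0v.png',cv2.resize(a,(800,500)))"
```

```text
(no output)
```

View pics/top0.png

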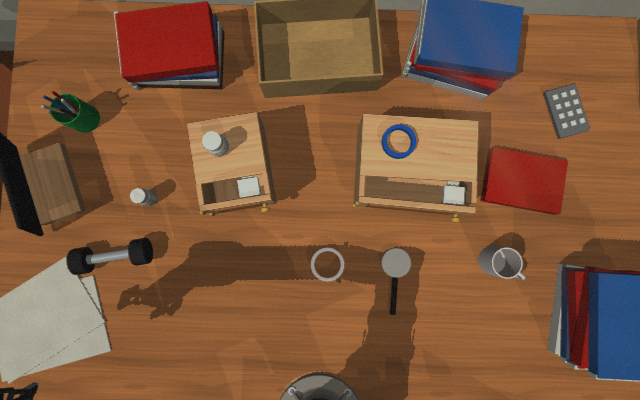

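View pics/scene0.png

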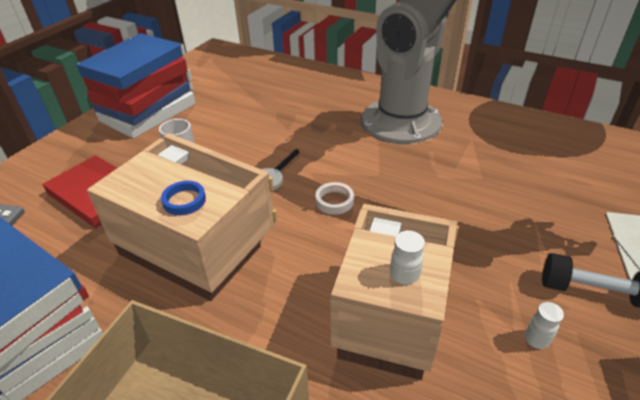

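```bash
python3 - <<'E'
from h import *
im=cv2.imread('pics/top0.png');cv2.imwrite('pics/crop1.png',cv2.resize(im[100:225,345:495],(750,625),interpolation=cv2.INTER_CUBIC)[:600])
c=get_calibration("top")
for n,p in dict(bl=(114,361),br=(123,479),fr=(212,476),fl=(205,355)).items(): print(n,at_z(c,*p,.18).round(4))
hsv=cv2.cvtColor(im,cv2.COLOR_BGR2HSV);m=((hsv[...,1]<60)&(hsv[...,2]>150)).astype(np.uint8)
m[:,:430]=0;m[:,475:]=0;m[:175]=0;m[212:]=0
ys,xs=np.nonzero(m);r=cv2.minAreaRect(np.c_[xs,ys].astype(np.float32));print(r,len(xs))
for q in cv2.boxPoints(r): print(at_z(c,q[1],q[0],.168).round(4))
print(at_z(c,r[0][1],r[0][0],.168))
E
```

```text
bl [ 0.7849 -0.0805  0.18  ]
br [ 0.7711 -0.3656  0.18  ]
fr [ 0.5561 -0.3578  0.18  ]
fl [ 0.5651 -0.0704  0.18  ]
((453.7483215332031, 192.0207061767578), (20.097007751464844, 22.00705337524414), 4.763641834259033) 375
[ 0.5783 -0.2824  0.168 ]
[ 0.6315 -0.2867  0.168 ]
[ 0.6288 -0.3352  0.168 ]
[ 0.5756 -0.3307  0.168 ]
[ 0.60350048 -0.30874272  0.168     ]
```

View pics/crop1.png

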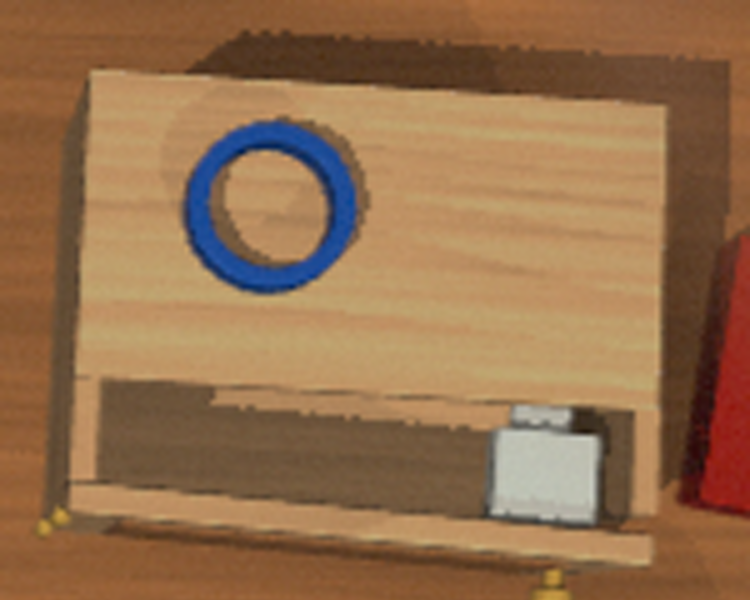

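```bash
python3 - <<'E'
from h import *
c=get_calibration("top")
P=lambda x,y,z:at_z(c,100+(y+.5)/5-.5,345+(x+.5)/5-.5,z)
p=P(544,476,.168);print("plate",p.round(4))
for n,a,b in [("board",(77,377),(665,408)),("back",(90,70),(667,105)),("dback",(70,482),(652,535)),("dfront",(68,512),(650,567))]:
    A,B=P(*a,.18),P(*b,.18);d=A-B;print(n,A.round(4),B.round(4),np.degrees(np.arctan2(d[1],d[0])).round(2))
cs=get_calibration("scene");print("proj plate in scene",proj(cs,p))
R=None
o=readout.get_obs();w,x,y,z=o["tool_rot"]
from scipy.spatial.transform import Rotation
R=Rotation.from_quat([x,y,z,w]).as_matrix();print(R.round(3))
for t in [(.45,.30,.40),(.55,-.1,.4),(p[0],p[1],.4),(p[0],p[1],.26)]:
    print(t,(R.T@(np.array(t)-o["eef_pos"])*100).round(1))
im=cv2.imread('pics/scene0.png');cv2.imwrite('pics/crop2.png',cv2.resize(im[125:235,85:285],(800,440),interpolation=cv2.INTER_CUBIC))
E
```

```text
plate [ 0.5968 -0.3079  0.168 ]
board [ 0.6369 -0.0809  0.18  ] [ 0.6297 -0.3618  0.18  ] 88.54
back [ 0.786  -0.0844  0.18  ] [ 0.7769 -0.3632  0.18  ] 88.14
dback [ 0.5867 -0.0785  0.18  ] [ 0.5689 -0.3555  0.18  ] 86.33
dfront [ 0.5724 -0.0779  0.18  ] [ 0.5537 -0.3545  0.18  ] 86.13
proj plate in scene (np.float64(153.5086774583058), np.float64(172.69882856278556))
[[ 0.245  0.969 -0.   ]
 [ 0.969 -0.245 -0.   ]
 [-0.     0.    -1.   ]]
(0.45, 0.3, 0.4) [-27.4  36.3 -15.2]
(0.55, -0.1, 0.4) [-63.7  55.8 -15.2]
(np.float64(0.5967605069607277), np.float64(-0.3079115604611321), 0.4) [-82.7  65.4 -15.2]
(np.float64(0.5967605069607277), np.float64(-0.3079115604611321), 0.26) [-82.7  65.4  -1.2]
```

View pics/crop2.png

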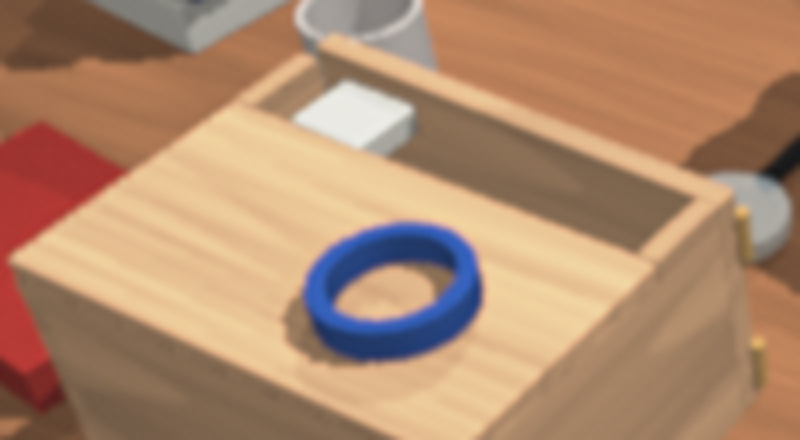

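Emit:
carry_out:
  deltas:
    - [[0,0,-5],-5]
    - [[0,0,-10],-10.5]
    - [[-2,3,-15],-10.5]
    - [[-5.5,7.5,-15],-10.5]
    - [[-9,12,-15],-10.5]
    - [[-12.5,16.5,-15],-10.5]
    - [[-16,21,-15],-10.5]
    - [[-19.5,26,-15],-10.5]
    - [[-23,31,-15],-10.5]
    - [[-27,36,-15],-10.5]
  hand: 0

```text
t: 1.65
eef_pos: [0.4484, 0.304, 0.3985]
tool_rot: [0.0, 0.729, 0.684, 0.0]
contact_force: [1.1, -0.1, 0.1]
gripper_width: 0.001
```

Emit:
carry_out:
  deltas:
    - [[-6,1.9,0],0]
    - [[-12,3.8,0],0]
    - [[-18,5.6,0],0]
    - [[-24,7.5,0],0]
    - [[-30,9.4,0],0]
    - [[-36,11.2,0],0]
    - [[-42,13.1,0],0]
    - [[-48,15,0],0]
    - [[-54,16.8,0],0]
    - [[-60.1,18.7,0],0]

```text
t: 2.9
eef_pos: [0.5955, -0.3033, 0.3985]
tool_rot: [0.0, 0.729, 0.684, 0.001]
contact_force: [0.8, 1.5, -0.3]
gripper_width: -0.002
```

Emit:
carry_out:
  deltas:
    - [[-0.5,0.2,5],0]
    - [[-0.5,0.2,10],0]
    - [[-0.5,0.2,15],0]
    - [[-0.5,0.2,16.5],0]
    - [[-0.5,0.2,16.5],0]
    - [[-0.5,0.2,16.5],0]

```text
t: 3.65
eef_pos: [0.5985, -0.3092, 0.236]
tool_rot: [0.002, 0.729, 0.684, 0.001]
contact_force: [-1.0, -0.9, 0.1]
gripper_width: -0.0
```

```bash
python3 - <<'E'
from h import *
o=readout.get_obs();print(o["eef_pos"],o["contact_force"],o["q"].round(2))
c=get_calibration("wrist");im=shot("wrist","w1")
for q in ("wide_plate",):
    for r in models.spot_in(q,"wrist")[:3]: print(q,r,at_z(c,*r["centre"],.168).round(4))
print(c["fov_y"],"tip",proj(c,o["eef_pos"]-[0,0,.017]),"plate est",proj(c,[.597,-.308,.168]))
E
```

```text
[ 0.59852235 -0.30917783  0.23599055] [-0.96439659 -0.9125407   0.11044555] [-0.02  0.54  0.59  1.6  -0.33  1.09  2.17]
wide_plate {'centre': [221.0, 318.8], 'score': 0.77} [ 0.5959 -0.3074  0.168 ]
58.84264698473093 tip (np.float64(270.32927585859187), np.float64(316.07116400414066)) plate est (np.float64(222.82699792598308), np.float64(317.95164028178414))
```

View pics/w1.png

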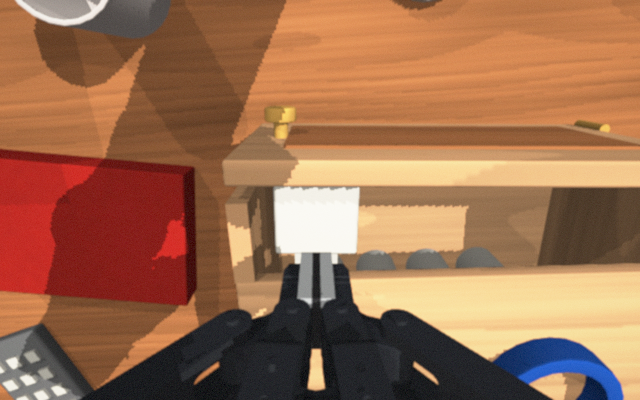

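Emit:
carry_out:
  deltas:
    - [[0.1,-0.2,2.5],0]
    - [[0.1,-0.2,4.4],0]
    - [[0.1,-0.2,5],0]
    - [[0.1,-0.2,5.3],0]
    - [[0.1,-0.2,5.6],0]
    - [[0.1,-0.2,5.6],0]

```text
t: 4.5
eef_pos: [0.5973, -0.3077, 0.1804]
tool_rot: [0.002, 0.729, 0.685, 0.002]
contact_force: [-0.0, 3.0, 5.8]
gripper_width: 0.002
```

Emit:
carry_out:
  deltas:
    - [[0,0,0.4],0]
    - [[0,0,0.8],0]
    - [[0,0,0.9],0]
    - [[0,0,0.9],0]

```text
t: 5.0
eef_pos: [0.598, -0.3078, 0.1724]
tool_rot: [0.003, 0.729, 0.685, 0.002]
contact_force: [-0.7, 2.5, 6.2]
gripper_width: -0.001
```

```bash
cat > arc.py <<'E'
from h import *
from scipy.spatial.transform import Rotation
import sys
H=np.array([.5869,-.0769])
def fp(a,rx,ry=-.23):
    h=np.radians(88.4-a);yd=np.array([np.cos(h),np.sin(h)]);xd=np.array([yd[1],-yd[0]]);return H+ry*yd+rx*xd
o=readout.get_obs();w,x,y,z=o["tool_rot"];R=Rotation.from_quat([x,y,z,w]).as_matrix()
h0=88.4-np.degrees(np.arctan2(R[1,0],R[0,0]));p=o["eef_pos"]
print("z",p[2],"tool alpha",h0,"F",o["contact_force"].round(1))
yd=R[:2,0];d=p[:2]-H;print("rel hinge",d@np.array([yd[1],-yd[0]]),d@yd)
for a,rx,tz in eval(sys.argv[1]):
    t=np.r_[fp(a,rx),tz];s=R.T@(t-p)*100;print(a,[s.round(1).tolist(),round(a-h0,1)])
E
python3 arc.py "[(2+2.5*i,max(.011,.026-.003*i),.1715) for i in range(1,11)]"
```

```text
z 0.1723868084482678 tool alpha 1.9878542733037108 F [-0.7  2.5  6.2]
rel hinge 0.025517019013744376 -0.22977006754578103
4.5 [[-0.1, -1.3, 0.1], np.float64(2.5)]
7.0 [[-0.1, -2.6, 0.1], np.float64(5.0)]
9.5 [[-0.0, -3.9, 0.1], np.float64(7.5)]
12.0 [[0.1, -5.2, 0.1], np.float64(10.0)]
14.5 [[0.3, -6.5, 0.0], np.float64(12.5)]
17.0 [[0.5, -7.4, 0.0], np.float64(15.0)]
19.5 [[0.7, -8.4, 0.0], np.float64(17.5)]
22.0 [[1.0, -9.4, 0.0], np.float64(20.0)]
24.5 [[1.3, -10.3, 0.0], np.float64(22.5)]
27.0 [[1.7, -11.3, 0.0], np.float64(25.0)]
```

Emit:
carry_out:
  deltas:
    - [[-0.1,-0.7,0.15],1]
    - [[-0.1,-1.3,0.15],2.5]
    - [[-0.1,-2.6,0.15],5]
    - [[0,-3.9,0.1],7.5]
    - [[0.1,-5.2,0.1],10]
    - [[0.1,-5.2,0.1],10]

```text
t: 5.75
eef_pos: [0.546, -0.3044, 0.1723]
tool_rot: [0.003, 0.786, 0.618, 0.003]
contact_force: [-0.8, 1.5, 7.9]
gripper_width: 0.002
```

```bash
python3 arc.py "[(12+3.5*i,.011,.172) for i in range(1,11)]"; python3 - <<'E'
from h import *
im=shot("top","top1");cv2.imwrite('pics/crop3.png',cv2.resize(im[90:290,300:510,::-1],(630,600)))
E
```

```text
z 0.1722702397705093 tool alpha 12.07404653813471 F [-0.8  1.5  7.9]
rel hinge 0.01400286008791291 -0.2307057009287834
15.5 [[0.0, -1.7, 0.0], np.float64(3.4)]
19.0 [[0.1, -3.1, -0.0], np.float64(6.9)]
22.5 [[0.3, -4.5, -0.0], np.float64(10.4)]
26.0 [[0.5, -5.9, -0.0], np.float64(13.9)]
29.5 [[0.8, -7.2, -0.0], np.float64(17.4)]
33.0 [[1.2, -8.6, -0.1], np.float64(20.9)]
36.5 [[1.7, -9.9, -0.1], np.float64(24.4)]
40.0 [[2.2, -11.2, -0.1], np.float64(27.9)]
43.5 [[2.9, -12.5, -0.1], np.float64(31.4)]
47.0 [[3.6, -13.7, -0.1], np.float64(34.9)]
```

View pics/crop3.png

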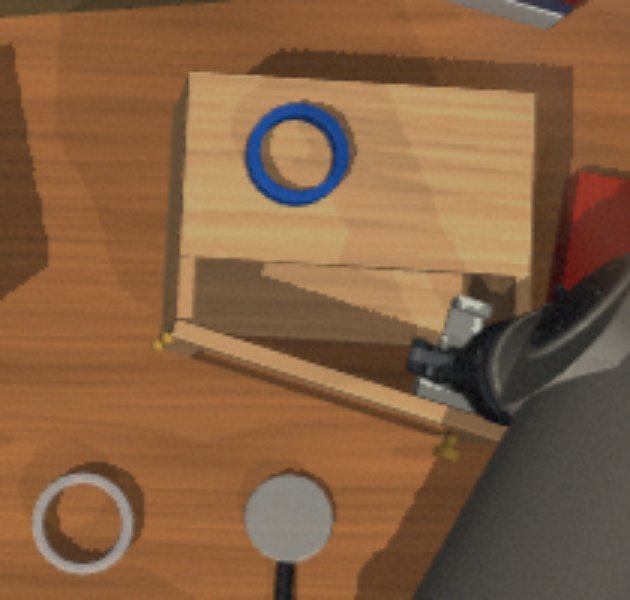

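Emit:
carry_out:
  deltas:
    - [[0,-1.7,0],3.4]
    - [[0.1,-3.1,0],7]
    - [[0.3,-4.5,0],10.4]
    - [[0.5,-5.9,0],14]
    - [[0.8,-7.2,0],17.4]
    - [[1.2,-8.6,0],21]
    - [[1.7,-9.9,0],24.4]
    - [[2.2,-11.2,0],28]
    - [[2.9,-12.5,0],31.4]
    - [[3.6,-13.7,0],35]

```text
t: 7.05
eef_pos: [0.4224, -0.2386, 0.1721]
tool_rot: [0.004, 0.936, 0.352, 0.005]
contact_force: [0.0, -2.0, 6.8]
gripper_width: -0.003
```

```bash
python3 arc.py "[(47+2.5*i,.011,.172) for i in range(1,5)]"; python3 - <<'E'
from h import *
im=shot("scene","s2");im=shot("top","top2");cv2.imwrite('pics/crop4.png',cv2.resize(im[90:290,300:510,::-1],(630,600)))
E
```

```text
z 0.17213574516954175 tool alpha 47.20768948656118 F [ 0.  -2.   6.8]
rel hinge 0.013355867493616906 -0.23031470081985236
49.5 [[0.0, -1.2, 0.0], np.float64(2.3)]
52.0 [[0.0, -2.2, -0.0], np.float64(4.8)]
54.5 [[0.1, -3.2, -0.0], np.float64(7.3)]
57.0 [[0.2, -4.2, -0.0], np.float64(9.8)]
```

View pics/crop4.png

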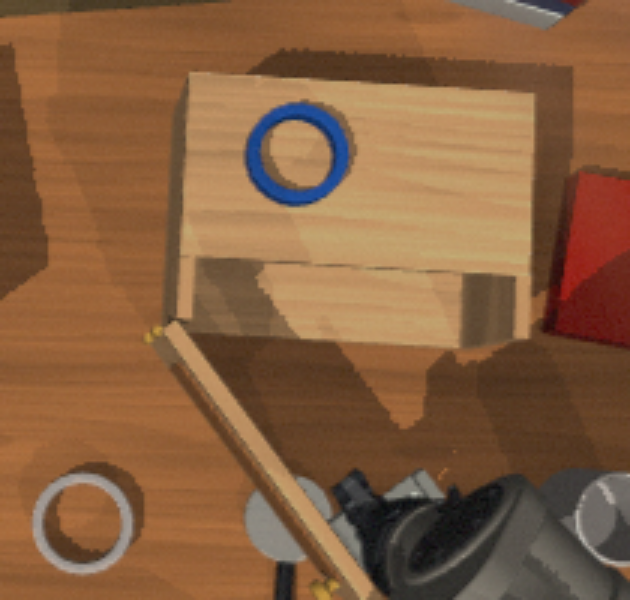

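Emit:
carry_out:
  deltas:
    - [[0,-1.2,0],2.3]
    - [[0,-2.2,0],4.8]
    - [[0,-2.2,0],4.8]
    - [[0,-2.2,-1],4.8]
    - [[0,-2.2,-2],4.8]
    - [[0,-2.2,-5],4.8]
    - [[0,-2.2,-10],4.8]
    - [[0,-2.2,-14],4.8]
    - [[0,-2.2,-14],4.8]

```text
t: 8.28
eef_pos: [0.4065, -0.2217, 0.3141]
tool_rot: [0.004, 0.95, 0.313, 0.008]
contact_force: [0.4, 0.3, -0.6]
gripper_width: -0.006
```

Emit:
carry_out:
  deltas:
    - [[0,3,-3],0]
    - [[0,8,-3],0]
    - [[0,14,-3],0]
    - [[0,20,-3],0]
    - [[0,20,-3],0]

```text
t: 8.9
eef_pos: [0.5241, -0.3866, 0.3429]
tool_rot: [0.004, 0.951, 0.31, 0.004]
contact_force: [-0.7, 0.5, 1.1]
gripper_width: -0.001
```

```bash
python3 - <<'E'
from h import *
o=readout.get_obs();print(o["t"],o["eef_pos"].round(3),o["contact_force"].round(1))
a=shot("scene","s3");b=shot("top","top3")
cv2.imwrite('pics/f3.png',cv2.resize(np.vstack([a,b])[:,:,::-1],(480,600)))
E
```

```text
8.9 [ 0.524 -0.387  0.343] [-0.7  0.5  1.1]
```

View pics/f3.png

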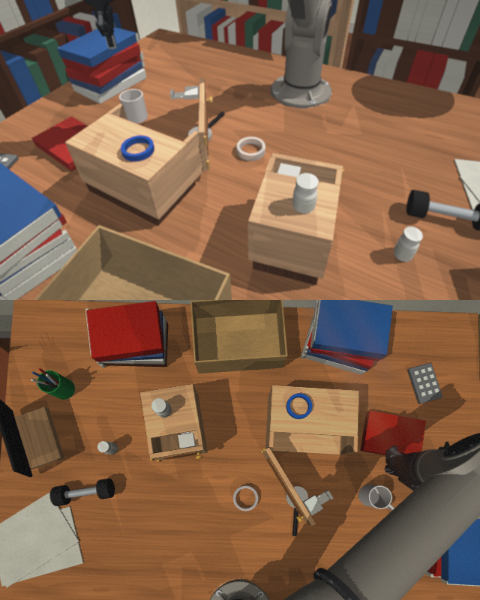

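```bash
python3 -c "
from station import bot,readout
print(abs(readout.get_obs()['joint_vel']).max());bot.hand_in()"
```

```text
0.05156444273164935
the job is handed in; nothing more can be done
```

The wide cupboard's door is open and standing clear of its catch at about 55° by my estimate, past the 45° asked. The job is handed in at about 9 s of the 43 s allowed.

I found the catch plate in the top, scene and wrist pictures, which agreed to about 2–3 mm. With the gripper shut, I pressed the plate down about 13 mm (6–8 N). I kept it pressed while swinging the door round its hinge, then lifted straight up and backed away.

- **Door angle:** it read about 51° in the picture before the last 5° push. The final picture, not measured to the degree, shows it still standing open after I let go.
- **Other things:** the narrow cupboard looked shut and untouched, and nothing in view had fallen or moved.
- **Forces:** the wrist readings between moves stayed below about 10 N, and at the end they were only noise. The arm was touching nothing but still moving slightly (0.05 rad/s at most) when I handed in.

None of the checks failed. The door ran a few degrees ahead of the tool during the swing, because friction on the plate carried it along.

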